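# Dog biscuits through the plunger dispenser

### The arm

A 6-joint arm with a two-finger parallel gripper is mounted at the origin on the work surface. World frame = base frame: x ahead of the robot, y to its left, z up, the work surface at z = 0. Lengths are in mm, angles in rad, forces in N, time in s.
With the tool pointing down it reaches from about 300 to 775 mm from the base axis. Payload 14.6 kg.
Tool frame: the origin (TCP) lies midway between the tips of the shut fingers; the grasp point (between the pads) lies 19 mm behind it (manip.grasp_offset is the distance from the TCP to the grasp point, in mm); z points along the fingers, y is the line along which they close (so a half turn about z gives the same grasp; the last joint's range is limited). The gripper opens to 94 mm and grips with 3 to 60 N. Pads are 16 mm wide; open, the fingers measure 119 mm over their backs; the gripper's body (75 mm by 177 mm) begins 78 mm behind the grasp point.
Start: joints at [-1.212, 0.3, 1.521, -0, 1.321, -0.067], TCP at [227.169, -500.883, 205.446] pointing down, gripper open.
Joint ranges: [-3.03, 3.03], [-0.79, 2.21], [0.23, 2.52], [-1.04, 4.18], [0, 3.07], [-2.55, 2.55]. Speed limits (rad/s): [2.22, 2.22, 2.57, 3.14, 3.14, 3.14].

### API

Orientations are given as [roll, pitch, yaw] about the fixed x, y, z axes, in that order (R = Rz(yaw) Ry(pitch) Rx(roll)).
In Python, from cell import manip, viewer gives the robot as it stands. The module is installed in compiled form; this text tells all that it offers.
- The arm moves only by the tool move_arm, never from a script. Its argument "moves" is a list of rows, each a list of 4 numbers: the shift along the tool's x, y, z in m, then the turn about the tool's z in rad. A call has 1 to 12 rows; each row is the pose to reach, as a shift and turn from the pose commanded when the call began, along the tool's axes at that moment; what a row does not reach only later rows make up. A row lasts 1/10 s, in which the tool goes at most 50 mm and 8.59 degrees, less where a joint would pass 70% of its speed; a pose out of reach is approached as far as the arm can. A call with a gripper value outside its range is refused whole. "jaw" is the finger opening in m, from 0 to 0.094, set as the call begins (left out, the last holds). The fingers move at their own pace and stop on an object; "squeeze" is the grip in N (left out, the last holds). Time passes only in rows, so rows that repeat a pose let the fingers close. It gives the time, the measured TCP pose, the force, the opening and the grip force at its end, in the units of the state.
- manip.read_state(): the state, without advancing time (a new reading comes with each control period).
- viewer.camera(name): name is "side" or "top" or "wrist"; returns a dict with "frame" (420x560x3 uint8, blue, green, red), "z_map" (420x560 float32, mm along the optical axis (not along the pixel's ray), 0 where there is no reading), "fx", "fy", "cx", "cy" (pixels), "origin" and "orientation" of the camera in the world. Camera axes: x right, y down, z forward; pixel columns grow to the right and rows downward; lengths in mm; the calibration is good to about 2 mm. The wrist camera is an equidistant fisheye: a pixel r from the principal point sees the ray r / f radians off the axis. A picture is of the moment at which its call begins.
- manip.sign_off(): hands the job in; it is judged then, once.
The state is a dict: "clock": time; "joints": joint angles; "qd": joint speeds; "effort": joint torques, N m; "eef_pos": TCP position; "eef_rot": TCP orientation; "wrist_force": force on the tool from outside, world axes, zero at the start; "moment": the same for the moment, N m; "finger_gap": finger opening in mm; "finger_force": force on a finger pad.
Only numpy, scipy, OpenCV 4.12 (cv2) and the standard library are available. Lean on these libraries where they do the work, as an engineer would, in place of code of your own. Each camera call takes 0.05 s, during which the arm holds its last target. There are 200 camera calls.

### The job

Load every bone biscuit lying on the tiles into the treat dispenser's hopper, slide the steel pan right in under the hopper, and press the spring plunger down to its stop so that all the biscuits drop into the pan. Then let the plunger rise and slide the pan, with all the biscuits in it, onto the middle of the black rubber mat. Keep the pan on the tiles throughout, never lifting it, and leave the other things on the shelf where they are.

Things in the scene. Friction and masses are not known exactly. Their poses are not given: they have to be found in the camera images.
- dispenser: fixed treat dispenser, white and aluminium, 196 mm wide (x), 214 mm deep (y from -62 to +152 mm), yaw within 0.25 rad of 0; origin on the tiles below the hopper's centre. Hopper: open-topped well on its -y part, 110 x 110 mm inside, rim at z = 230 mm. Below it a bay, open to -y (the robot's right), between side panels at x = +-88 mm. Tower (y from 82 to 152 mm) 210 mm high with the plunger on top.
- hopper_floor (a point): centre of the hopper's floor, 145 mm above the tiles: two steel leaves hinged along the +y and -y sides, shut under load. Pressing the plunger swings them down (in proportion; at the stop they hang straight, to z = 84 mm), and what lies on them falls straight through; on release they swing shut.
- bay_stop (a point): middle of the bay's back wall, 20 mm above the tiles, at y = +82 mm in the dispenser's frame. The pan's far side meets it when the pan's origin is at y = +7 mm. To catch the biscuits the pan must be within about 15 mm of the spot under the hopper's centre.
- hopper_mouth (a point): centre of the hopper's open mouth, at rim height (230 mm)
- plunger_top (a point): top centre of the plunger head, a black disc 50 mm across on a steel stem on the tower, 254 mm above the tiles when up, at (0, 117 mm) in the dispenser's frame; moves with the plunger
- plunger (a joint): plunger travel in m, 0 up, 0.025 fully down at its stop; it takes about 7 N at the top to 14 N at the stop, returns by itself
- pan: loose square steel pan, 150 x 150 mm outside, 45 mm high, walls and base 4 mm, about 0.45 kg; origin at the centre of the dish's underside. A dark wooden bar handle, 18 mm wide (x) and 14 mm thick, sticks out along its -y (y from -74 to -166 mm). Under the hopper its axes lie along the dispenser's, the handle sticking out of the bay.
- pan_grip (a point): middle of the handle, 34 mm above the tiles, at (0, -135, 34) mm in the pan's frame
- mat: black rubber mat, 200 x 200 mm, flush with the tiles (things slide onto it freely); origin at its centre
- biscuit0: bone-shaped dog biscuit lying flat, 80 mm long (its x), 36 to 38 mm wide at the end knobs, 20 mm wide at the shank between them (y; the shank is 44 mm long), 24 mm thick, 30 g; origin at the centre of its underside. Three to five of the five are present.
- biscuit1: bone-shaped dog biscuit lying flat, 80 mm long (its x), 36 to 38 mm wide at the end knobs, 20 mm wide at the shank between them (y; the shank is 44 mm long), 24 mm thick, 30 g; origin at the centre of its underside. Three to five of the five are present.
- biscuit2: bone-shaped dog biscuit lying flat, 80 mm long (its x), 36 to 38 mm wide at the end knobs, 20 mm wide at the shank between them (y; the shank is 44 mm long), 24 mm thick, 30 g; origin at the centre of its underside. Three to five of the five are present.
- biscuit3: bone-shaped dog biscuit lying flat, 80 mm long (its x), 36 to 38 mm wide at the end knobs, 20 mm wide at the shank between them (y; the shank is 44 mm long), 24 mm thick, 30 g; origin at the centre of its underside. Three to five of the five are present.
- biscuit4: bone-shaped dog biscuit lying flat, 80 mm long (its x), 36 to 38 mm wide at the end knobs, 20 mm wide at the shank between them (y; the shank is 44 mm long), 24 mm thick, 30 g; origin at the centre of its underside. Three to five of the five are present.
- vase: bystander: cream ceramic vase, 116 mm wide, 210 mm high, origin under its centre
- memo_holder: bystander: steel memo holder with a spring clip, base 70 mm across, 195 mm high with its slip of paper, origin under its base
- lead_reel: bystander: red plastic dog lead reel case lying flat, disc 110 mm across and 34 mm high with a handle, origin under the disc
- whistle: bystander: chrome whistle lying down, 62 mm long, 26 mm high, origin under its round chamber
- coin_box: bystander: oak coin box 100 x 140 mm, 80 mm high, origin under its centre
Mind the look-alikes: they are no part of the job. What is shaped like the biscuit2 but green or purple is not meant.

How it is judged:
By the outcome, as a careful person would: the job done as asked, in the order asked, and still so for the second after the job is handed in, with the robot touching nothing.
Of biscuit0, biscuit1, biscuit2, biscuit3, biscuit4 only 3 to 5 are there at a start; the rules pass over those that are not, and their reading is None.
At some moment in a run one of biscuit0, biscuit1, biscuit2, biscuit3, biscuit4 may be knocked a few centimetres aside while the robot is not near it.
Once in a run the grip may slacken for a moment while it holds something.
It also fails if it takes over 210 s, if anything falls off the work surface, if the arm or the gripper's body presses on something with over 40 N, if the wrist force passes 120 N, or if a joint passes its speed limit or range.

## Working session

There is one attempt and no reset: what is moved stays moved. The work goes in short steps, Python scripts to look and compute and a tool call to move; the robot and the scene stay as the last step left them, time stands still between calls to the robot, and variables do not carry over. Pictures are saved under pics/ and viewed, at most 14 in all, crops included, and the job is handed in when it is done.

Besides the shell and the picture viewer there is one more tool, called after "Emit:" as name([rows], argument=value, ...), one row to a line, values as JSON. move_arm: Moves the arm, as the interface text tells. Its arguments: {"type":"object","properties":{"moves":{"type":"array"},"jaw":{"type":"number"},"squeeze":{"type":"number"}},"required":["moves"]}

```bash
mkdir -p pics
cat > h.py <<'E'
import numpy as np, cv2, pickle
from cell import manip, viewer
from scipy.spatial.transform import Rotation as R
def snap(n,tag):
    c=viewer.camera(n); cv2.imwrite(f'pics/{tag}.png',c['frame']); pickle.dump(c,open(f'pics/{tag}.pkl','wb')); return c
def load(tag): return pickle.load(open(f'pics/{tag}.pkl','rb'))
def rot(c):
    o=np.array(c['orientation'],float)
    return o if o.shape==(3,3) else R.from_euler('xyz',o).as_matrix()
def pts(c):
    "world xyz per pixel from z_map (pinhole)"
    v,u=np.indices(c['z_map'].shape); z=c['z_map']
    p=np.stack([(u-c['cx'])/c['fx']*z,(v-c['cy'])/c['fy']*z,z],-1)
    return p@rot(c).T+np.array(c['origin'])
def plane(c,u,v,z):
    d=rot(c)@np.array([(u-c['cx'])/c['fx'],(v-c['cy'])/c['fy'],1]); o=np.array(c['origin'])
    return o+d*(z-o[2])/d[2]
E
python3 - <<'E'
from h import *
s=manip.read_state(); print(s)
for n in('top','side'):
    c=snap(n,n+'0'); print(n,c['origin'],c['orientation'],c['fx'],c['cx'],c['cy'])
E
```

```text
{'clock': 0.0, 'joints': array([-1.21158007e+00,  3.00477675e-01,  1.52159878e+00, -1.36896223e-05,
        1.32067491e+00, -6.65879949e-02]), 'qd': array([-0.00088244, -0.00060921,  0.00345418, -0.00062161,  0.00065455,
        0.00142432]), 'effort': array([ 9.02456650e-04, -5.31800187e+01, -3.52731121e+01,  7.08153960e-02,
        2.45103403e-02, -1.09501605e-04]), 'eef_pos': array([ 227.08633192, -500.6408507 ,  204.87523189]), 'eef_rot': array([-3.14043562e+00, -6.38691233e-05,  4.25807614e-01]), 'wrist_force': array([-1.14475939, -0.00184134, -0.33217717]), 'moment': array([-0.00983988,  0.0126324 , -0.00999575]), 'finger_force': 0.0, 'finger_gap': 94.0233378430916}
top [ 460.46957848   18.13690958 1597.02231156] [-3.0856489   0.01170569 -1.56921121] 447.7361003514508 277.5000796505845 208.59229881954002
side [  516.47710903 -1093.57636363   941.23144507] [-2.17719866  0.01246878 -0.04289294] 495.66472949407853 286.2142615027472 210.47438432398332
```

View pics/top0.png

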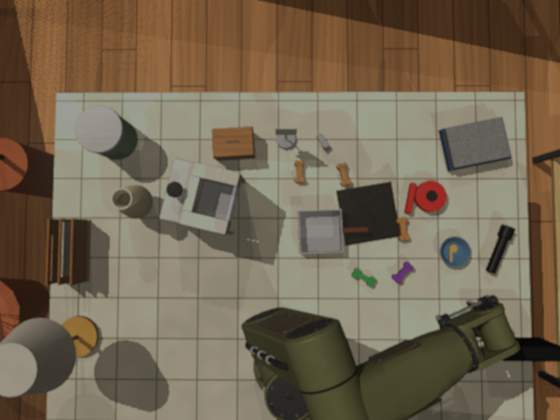

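View pics/side0.png

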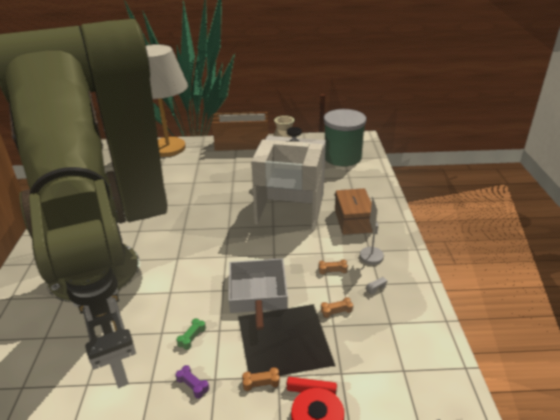

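Top view: biscuit candidates are the orange-brown bones at (300,172), (345,174) and (403,229). The green (364,277) and purple (402,273) ones are look-alikes, and something bone-like sits in the blue bowl at (453,250). Pan at (321,232) with its handle over the mat at (368,212), dispenser at (203,197). The side view agrees. I'll enlarge and measure.

```bash
cat >> h.py <<'E'
def blobs(c,lo,hi,amin=60):
    m=cv2.inRange(cv2.cvtColor(c['frame'],cv2.COLOR_BGR2HSV),lo,hi)
    n,l,st,ce=cv2.connectedComponentsWithStats(m)
    return [(l==i) for i in range(1,n) if st[i,4]>=amin]
def biscuits(c,ztop=24,xr=(150,800),yr=(-900,500)):
    out=[]
    for b in blobs(c,(5,110,90),(20,255,255)):
        v,u=np.nonzero(b); o=np.array([plane(c,a,e,ztop)[:2] for a,e in zip(u,v)])
        r=cv2.minAreaRect(o.astype(np.float32)); bx=cv2.boxPoints(r); e=bx[1]-bx[0]; f=bx[2]-bx[1]
        if np.linalg.norm(f)>np.linalg.norm(e): e=f
        if xr[0]<r[0][0]<xr[1] and yr[0]<r[0][1]<yr[1]:
            out.append((np.round(r[0],1),np.round(sorted(r[1]),1),round(float(np.arctan(e[1]/e[0])),3),(int(u.mean()),int(v.mean())),len(u),round(float(np.median(pts(c)[b][:,2])),1)))
    return out
E
python3 - <<'E'
from h import *
t=load('top0');s=load('side0')
for c in(t,s):
    for b in biscuits(c): print(b)
    print()
P=pts(t); f=t['frame']
# mat: dark, near z0
hsv=cv2.cvtColor(f,cv2.COLOR_BGR2HSV)
m=(hsv[...,2]<60)&(abs(P[...,2])<12)&(P[...,1]<50)&(P[...,1]>-500)&(P[...,0]>330)
n,l,st,ce=cv2.connectedComponentsWithStats(m.astype(np.uint8)); i=1+st[1:,4].argmax()
print('mat',cv2.minAreaRect(P[l==i][:,:2].astype(np.float32)))
# pan rim
m=(P[...,2]>38)&(P[...,2]<52)&(P[...,1]<150)&(P[...,1]>-150)&(P[...,0]>330)&(P[...,0]<550)
n,l,st,ce=cv2.connectedComponentsWithStats(m.astype(np.uint8)); i=1+st[1:,4].argmax()
print('pan',cv2.minAreaRect(P[l==i][:,:2].astype(np.float32)),st[i])
m=(P[...,2]>222)&(P[...,2]<238)&(P[...,1]<450)&(P[...,1]>150)&(P[...,0]>380)&(P[...,0]<700)
n,l,st,ce=cv2.connectedComponentsWithStats(m.astype(np.uint8)); i=1+st[1:,4].argmax()
print('rim',cv2.minAreaRect(P[l==i][:,:2].astype(np.float32)),st[i])
m=(hsv[...,2]<60)&(P[...,2]>242)&(P[...,2]<265)&(P[...,1]<500)&(P[...,1]>150)&(P[...,0]>380)
print('plunger',P[m].mean(0),m.sum(),np.median(P[m][:,2]))
a=cv2.resize(f[100:300,150:350],(400,400),interpolation=2);b=cv2.resize(f[150:300,330:480],(400,400),interpolation=2)
cv2.imwrite('pics/z0.png',np.hstack([a,b]))
E
```

```text
(array([787. ,  16.4]), array([ 977.6, 2136.1]), 1.359, (282, 70), 46271, -750.3)
(array([786.7, 196.7]), array([ 99.4, 142.2]), -1.508, (232, 141), 1076, 79.3)
(array([681.7, -40.8]), array([31.8, 78.2]), -0.001, (299, 171), 151, 23.3)
(array([ 671., -196.]), array([33.3, 77.7]), 0.224, (343, 174), 162, 23.2)
(array([ 477.7, -400.7]), array([32.5, 79.9]), 0.102, (402, 228), 174, 22.9)

(array([790.1, 265.7]), array([104.4, 156.4]), -1.493, (353, 201), 768, 79.8)
(array([679.3, -52.9]), array([50.7, 77.3]), 0.012, (332, 266), 266, 22.3)
(array([ 670.3, -206.9]), array([45.7, 81.4]), 0.233, (336, 306), 333, 22.3)
(array([ 474. , -216.5]), array([11.9, 82.3]), -1.526, (258, 313), 117, 41.2)
(array([ 479. , -410.2]), array([47.9, 81.6]), 0.147, (260, 377), 534, 22.7)

mat ((535.4271850585938, -284.60162353515625), (194.8929443359375, 197.15272521972656), 9.883264541625977)
pan ((401.5479736328125, -84.94499206542969), (120.06442260742188, 46.56463623046875), 68.01013946533203) [299 238  33  16  57]
rim ((570.86083984375, 243.8836212158203), (146.47154235839844, 196.11192321777344), 76.54228973388672) [ 180  162   60   72 1727]
plunger [593.14480694 345.75871092 253.13669538] 165 253.15570988011837
```

View pics/z0.png

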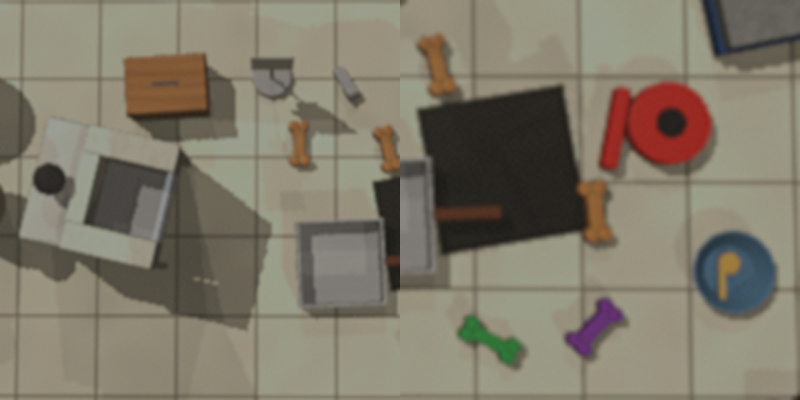

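Three biscuits fit (orange-brown bones on the tiles). The thing in the bowl is a yellow scoop, not a biscuit. Next I'll refine the pan, dispenser and nearby bystander poses.

```bash
cat >> h.py <<'E'
def near(c,x,y,r,z0,z1):
    P=pts(c); return P[(np.hypot(P[...,0]-x,P[...,1]-y)<r)&(P[...,2]>z0)&(P[...,2]<z1)]
E
python3 - <<'E'
from h import *
for k in('top0','side0'):
    c=load(k); hsv=cv2.cvtColor(c['frame'],cv2.COLOR_BGR2HSV); P=pts(c)
    # pan walls: above 15mm, square body
    q=(P[...,2]>25)&(P[...,2]<60)&(P[...,0]>330)&(P[...,0]<580)&(P[...,1]>-185)&(P[...,1]<20)&(hsv[...,1]<110)
    a=P[q]; print(k,'pan walls',cv2.minAreaRect(a[:,:2].astype(np.float32)),len(a))
    # handle by colour
    m=cv2.inRange(hsv,(0,110,40),(12,255,200))>0
    m&=(P[...,2]>20)&(P[...,2]<60)&(P[...,0]>400)&(P[...,0]<560)&(P[...,1]<-100)&(P[...,1]>-320)
    v,u=np.nonzero(m); 
    if len(u): h=np.array([plane(c,x,y,41)[:2] for x,y in zip(u,v)]); print('handle',cv2.minAreaRect(h.astype(np.float32)),h.mean(0),cv2.fitLine(h.astype(np.float32),2,0,.01,.01).ravel())
    print('memo',[np.round(f(P[(P[...,2]>8)&(P[...,2]<240)&(P[...,0]>705)&(P[...,0]<900)&(P[...,1]>-70)&(P[...,1]<90)],0)) for f in(np.min,np.max)])
    print('whistle',[np.round(f(P[(P[...,2]>8)&(P[...,2]<50)&(P[...,0]>725)&(P[...,0]<900)&(P[...,1]>-220)&(P[...,1]<-70)],0)) for f in(np.min,np.max)])
E
```

```text
top0 pan walls ((470.63494873046875, -111.21686553955078), (149.9539794921875, 150.21566772460938), 2.2725179195404053) 242
handle ((475.28302001953125, -232.200927734375), (17.30640411376953, 83.10556030273438), 0.08850988000631332) [ 475.35283966 -233.18235621] [ 6.3706219e-02 -9.9796867e-01  4.7535284e+02 -2.3318236e+02]
memo [array([706., -68.,   8.]), array([890.,  90., 201.])]
whistle [array([ 730., -216.,    8.]), array([900., -72.,  36.])]
side0 pan walls ((470.0240478515625, -109.97407531738281), (151.82566833496094, 153.0406036376953), 1.2557979822158813) 605
handle ((475.2187194824219, -235.85360717773438), (14.730772018432617, 86.77557373046875), 0.4113411605358124) [ 475.1234074 -240.124341 ] [ 3.8531732e-02 -9.9925739e-01  4.7512341e+02 -2.4012434e+02]
memo [array([705., -59.,   8.]), array([834.,  49., 196.])]
whistle [array([ 758., -152.,    8.]), array([ 819., -104.,   30.])]
```

```bash
cat >> h.py <<'E'
def wrap(a): return (a+np.pi)%(2*np.pi)-np.pi
def chain(ws,start=None):
    "ws: list of (x,y,z,yaw) world TCP; prints the tool-frame shift (m) and turn from each to the next"
    if start is None:
        s=manip.read_state(); start=(*s['eef_pos'],s['eef_rot'][2])
    for w in ws:
        d=(np.array(w[:3])-start[:3])/1000; y=start[3]
        dx=d[0]*np.cos(y)+d[1]*np.sin(y); dy=d[0]*np.sin(y)-d[1]*np.cos(y)
        print(np.round(w,3),'->',np.round([dx,dy,-d[2],-wrap(w[3]-y)],4)); start=w
D=np.array([567.6,232.5]); DY=-0.23
def disp(x,y): c,s=np.cos(DY),np.sin(DY); return D+np.array([c*x-s*y,s*x+c*y])
E
python3 - <<'E'
from h import *
b=[(681.0,-42,0.0),(671,-197,.227),(477,-401.5,.11)]
h=DY+np.pi/2
ws=[]
for (x,y,a),off,z in zip(b,(22,-22,0),(175,175,195)):
    ws+=[(x,y,120,a),(x,y,4,a),(x,y,300,a),(*disp(off,0),300,h),(*disp(off,0),z,h),(*disp(off,0),300,h)]
chain(ws)
E
```

```text
[681. -42. 120.   0.] -> [ 0.6028 -0.2302  0.085   0.4258]
[681. -42.   4.   0.] -> [ 0.     0.     0.116 -0.   ]
[681. -42. 300.   0.] -> [ 0.     0.    -0.296 -0.   ]
[589.021 227.484 300.      1.341] -> [-0.092  -0.2695 -0.     -1.3408]
[589.021 227.484 175.      1.341] -> [ 0.     0.     0.125 -0.   ]
[589.021 227.484 300.      1.341] -> [ 0.     0.    -0.125 -0.   ]
[ 6.71e+02 -1.97e+02  1.20e+02  2.27e-01] -> [-0.3946  0.1766  0.18    1.1138]
[ 6.71e+02 -1.97e+02  4.00e+00  2.27e-01] -> [ 0.     0.     0.116 -0.   ]
[ 6.71e+02 -1.97e+02  3.00e+02  2.27e-01] -> [ 0.     0.    -0.296 -0.   ]
[546.179 237.516 300.      1.341] -> [-0.0238 -0.4515 -0.     -1.1138]
[546.179 237.516 175.      1.341] -> [ 0.     0.     0.125 -0.   ]
[546.179 237.516 300.      1.341] -> [ 0.     0.    -0.125 -0.   ]
[ 4.770e+02 -4.015e+02  1.200e+02  1.100e-01] -> [-0.638   0.0783  0.18    1.2308]
[ 4.770e+02 -4.015e+02  4.000e+00  1.100e-01] -> [ 0.     0.     0.116 -0.   ]
[ 4.770e+02 -4.015e+02  3.000e+02  1.100e-01] -> [ 0.     0.    -0.296 -0.   ]
[567.6   232.5   300.      1.341] -> [ 0.1597 -0.6202 -0.     -1.2308]
[567.6   232.5   195.      1.341] -> [ 0.     0.     0.105 -0.   ]
[567.6   232.5   300.      1.341] -> [ 0.     0.    -0.105 -0.   ]
```

Emit:
move_arm([
  [0.6028, -0.2302, 0.085, 0.4258],
  [0.6028, -0.2302, 0.085, 0.4258],
  [0.6028, -0.2302, 0.085, 0.4258],
  [0.6028, -0.2302, 0.085, 0.4258],
  [0.6028, -0.2302, 0.085, 0.4258],
  [0.6028, -0.2302, 0.085, 0.4258],
  [0.6028, -0.2302, 0.085, 0.4258],
  [0.6028, -0.2302, 0.085, 0.4258],
  [0.6028, -0.2302, 0.085, 0.4258],
  [0.6028, -0.2302, 0.085, 0.4258],
  [0.6028, -0.2302, 0.085, 0.4258],
  [0.6028, -0.2302, 0.085, 0.4258],
], jaw=0.06)

```text
clock: 1.3
eef_pos: [638.7, -84.4, 128.0]
eef_rot: [-3.142, 0.001, 0.0]
wrist_force: [1.0, -0.6, 0.0]
finger_gap: 60.0
finger_force: 0.0
```

Emit:
move_arm([
  [0.042, -0.042, 0.008, 0],
  [0.042, -0.042, 0.008, 0],
  [0.042, -0.042, 0.008, 0],
])

```text
clock: 1.6
eef_pos: [679.7, -42.9, 119.2]
eef_rot: [-3.141, 0.002, 0.002]
wrist_force: [-0.8, -0.6, -0.2]
finger_gap: 60.0
finger_force: 0.0
```

Run:
```python
from h import *
c=snap('top','top1'); s=snap('side','side1'); w=snap('wrist','w1')
for b in biscuits(c)+[0]+biscuits(s): print(b)
chain([(681,-42,4,0)]); print(manip.read_state()['eef_pos'])
cv2.imwrite('pics/j1.png',cv2.resize(np.hstack([c['frame'],w['frame']]),(800,300),interpolation=cv2.INTER_AREA))
```

```text
(array([780.7,  21.5]), array([ 997.9, 2125.5]), 1.375, (283, 70), 46579, -750.2)
(array([786.2, 196.1]), array([101.4, 143. ]), -1.514, (232, 141), 1102, 79.1)
(array([ 671.3, -195.9]), array([33.3, 77.3]), 0.224, (343, 174), 162, 22.7)
(array([ 477.5, -399.4]), array([35.1, 79.9]), 0.102, (402, 228), 180, 22.1)
0
(array([773.2, 130.4]), array([61.6, 90.1]), 0.057, (358, 226), 247, 24.5)
(array([679.3, -52.8]), array([50.5, 77.3]), 0.012, (332, 266), 266, 21.5)
(array([ 670.7, -206.9]), array([45.7, 82.1]), 0.233, (336, 306), 338, 22.8)
(array([ 479. , -410.4]), array([50.3, 80.6]), 0.113, (261, 377), 541, 22.7)
[681 -42   4   0] -> [ 0.002  -0.0035  0.1169 -0.0013]
[678.9976402  -45.54357438 120.89620072]
```

View pics/j1.png

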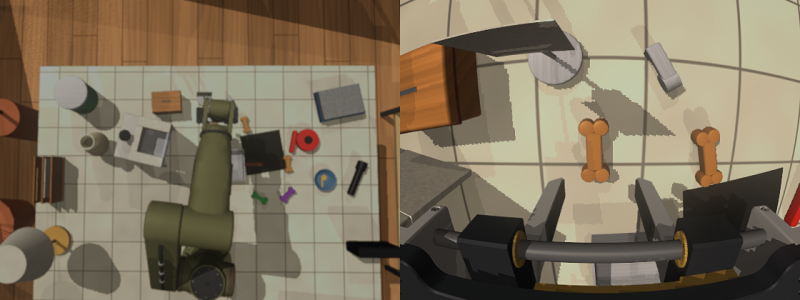

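Top and wrist views: the area the arm hid before holds no more biscuits, so there are three. The first lies between the open fingers (wrist view, about (595,150)). Picking it up.

Emit:
move_arm([
  [0.001, -0.001, 0.04, 0],
  [0.001, -0.001, 0.08, 0],
  [0.001, -0.001, 0.105, 0],
  [0.001, -0.001, 0.115, 0],
  [0.001, -0.001, 0.115, 0],
])

```text
clock: 2.25
eef_pos: [680.0, -44.2, 5.3]
eef_rot: [-3.141, 0.001, -0.001]
wrist_force: [0.2, -0.0, -0.4]
finger_gap: 59.5
finger_force: 0.0
```

Emit:
move_arm([
  [0, 0, 0, 0],
  [0, 0, 0, 0],
  [0, 0, 0, 0],
  [0, 0, 0, 0],
  [0, 0, 0, 0],
  [0, 0, -0.04, 0],
  [0, 0, -0.09, 0],
  [0, 0, -0.14, 0],
  [0, 0, -0.19, 0],
  [0, 0, -0.24, 0],
  [0, 0, -0.296, 0],
  [0, 0, -0.296, 0],
], jaw=0, squeeze=15)

```text
clock: 3.45
eef_pos: [681.6, -43.2, 309.3]
eef_rot: [3.14, -0.011, 0.0]
wrist_force: [0.5, 0.7, 0.3]
finger_gap: 19.7
finger_force: 15.0
```

Emit:
move_arm([
  [-0.092, -0.27, 0, -1.34],
  [-0.092, -0.27, 0, -1.34],
  [-0.092, -0.27, 0, -1.34],
  [-0.092, -0.27, 0, -1.34],
  [-0.092, -0.27, 0, -1.34],
  [-0.092, -0.27, 0, -1.34],
  [-0.092, -0.27, 0, -1.34],
  [-0.092, -0.27, 0, -1.34],
  [-0.092, -0.27, 0, -1.34],
  [-0.092, -0.27, 0, -1.34],
  [-0.092, -0.27, 0, -1.34],
  [-0.092, -0.27, 0, -1.34],
])

```text
clock: 4.65
eef_pos: [588.6, 226.7, 301.4]
eef_rot: [-3.141, 0.0, 1.337]
wrist_force: [-0.2, 0.6, -0.6]
finger_gap: 19.9
finger_force: 15.0
```

Emit:
move_arm([
  [0, 0, 0.04, 0],
  [0, 0, 0.08, 0],
  [0, 0, 0.11, 0],
  [0, 0, 0.125, 0],
  [0, 0, 0.125, 0],
  [0, 0, 0.125, 0],
])

```text
clock: 5.25
eef_pos: [589.3, 226.9, 178.2]
eef_rot: [3.14, -0.001, 1.339]
wrist_force: [0.1, -1.3, -0.4]
finger_gap: 19.9
finger_force: 15.0
```

Emit:
move_arm([
  [0, 0, 0, 0],
  [0, 0, 0, 0],
  [0, 0, 0, 0],
  [0, 0, -0.04, 0],
  [0, 0, -0.08, 0],
  [0, 0, -0.125, 0],
  [0, 0, -0.125, 0],
], jaw=0.034)

```text
clock: 5.95
eef_pos: [589.8, 227.2, 308.8]
eef_rot: [3.132, -0.005, 1.34]
wrist_force: [0.6, -0.2, 0.0]
finger_gap: 34.1
finger_force: 0.0
```

Run:
```python
from h import *
w=snap('wrist','w2'); c=snap('top','top2'); s=snap('side','side2')
cv2.imwrite('pics/j2.png',np.hstack([cv2.resize(w['frame'],(400,300)),cv2.resize(s['frame'][120:300,200:440],(400,300))]))
for b in biscuits(c)+[0]+biscuits(s): print(b)
P=pts(s);m=near(s,*D,100,222,238); print(cv2.minAreaRect(m[:,:2].astype(np.float32)))
chain([(671,-197,120,.227)])
```

```text
(array([787.1,  16.9]), array([ 977.6, 2140.6]), 1.359, (283, 70), 46391, -750.2)
(array([786.8, 196.2]), array([100.7, 142.9]), -1.521, (233, 141), 1066, 79.2)
(array([ 671.2, -195.5]), array([32.6, 77.2]), 0.223, (343, 173), 158, 23.8)
(array([ 477.7, -400.7]), array([35.1, 80.9]), 0.142, (402, 228), 180, 23.1)
0
(array([789.9, 264.1]), array([106., 160.]), -1.516, (353, 202), 795, 79.5)
(array([784.3, 131. ]), array([60.6, 68.8]), 0.076, (359, 225), 232, 31.2)
(array([ 671.1, -206.6]), array([45.7, 81.2]), 0.237, (336, 306), 331, 22.3)
(array([ 475.2, -216.3]), array([ 9.4, 82.1]), -1.531, (259, 313), 87, 41.3)
(array([ 479. , -410.4]), array([49.5, 81. ]), 0.126, (260, 377), 478, 23.1)
((570.0258178710938, 241.38214111328125), (154.83290100097656, 194.19393920898438), 77.72318267822266)
[ 6.71e+02 -1.97e+02  1.20e+02  2.27e-01] -> [-0.3936  0.1773  0.1811  1.1129]
```

View pics/j2.png

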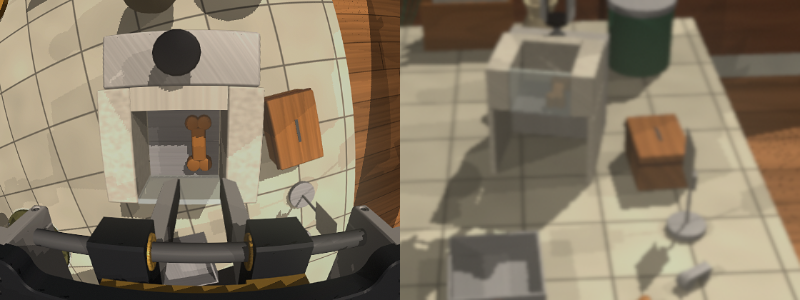

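Wrist view: the biscuit lies in the right half of the hopper, at about (198,145). On to the second.

Emit:
move_arm([
  [-0.394, 0.177, 0.181, 1.113],
  [-0.394, 0.177, 0.181, 1.113],
  [-0.394, 0.177, 0.181, 1.113],
  [-0.394, 0.177, 0.181, 1.113],
  [-0.394, 0.177, 0.181, 1.113],
  [-0.394, 0.177, 0.181, 1.113],
  [-0.394, 0.177, 0.181, 1.113],
  [-0.394, 0.177, 0.181, 1.113],
  [-0.394, 0.177, 0.181, 1.113],
  [-0.394, 0.177, 0.181, 1.113],
  [-0.394, 0.177, 0.181, 1.113],
  [-0.394, 0.177, 0.181, 1.113],
], jaw=0.06)

```text
clock: 7.3
eef_pos: [670.7, -196.2, 120.2]
eef_rot: [-3.141, 0.001, 0.227]
wrist_force: [-0.3, 1.6, 0.4]
finger_gap: 60.3
finger_force: 0.0
```

Run:
```python
from h import *
s=snap('side','side3')
for b in biscuits(s): print(b)
chain([(671,-197,4,.227)])
```

```text
(array([792.2, 128.6]), array([48.9, 64.2]), 1.416, (361, 226), 176, 26.9)
(array([ 671.1, -206.6]), array([45.7, 81.2]), 0.237, (336, 306), 336, 22.5)
(array([ 474.5, -216.4]), array([10.1, 81.9]), -1.565, (259, 312), 106, 41.5)
(array([ 478. , -412.3]), array([46.5, 80.4]), 0.119, (260, 378), 469, 22.9)
[ 6.71e+02 -1.97e+02  4.00e+00  2.27e-01] -> [-0.0002  0.0012  0.117   0.0012]
```

Emit:
move_arm([
  [0, 0, 0.04, 0],
  [0, 0, 0.08, 0],
  [0, 0, 0.105, 0],
  [0, 0, 0.116, 0],
  [0, 0, 0.116, 0],
])

```text
clock: 7.85
eef_pos: [670.7, -195.9, 4.3]
eef_rot: [-3.141, 0.001, 0.228]
wrist_force: [0.4, -0.5, 0.2]
finger_gap: 59.9
finger_force: 0.0
```

Emit:
move_arm([
  [0, 0, 0, 0],
  [0, 0, 0, 0],
  [0, 0, 0, 0],
  [0, 0, 0, 0],
  [0, 0, 0, 0],
  [0, 0, -0.04, 0],
  [0, 0, -0.09, 0],
  [0, 0, -0.14, 0],
  [0, 0, -0.19, 0],
  [0, 0, -0.24, 0],
  [0, 0, -0.296, 0],
  [0, 0, -0.296, 0],
], jaw=0, squeeze=15)

```text
clock: 9.05
eef_pos: [671.7, -197.5, 308.4]
eef_rot: [3.136, -0.009, 0.227]
wrist_force: [-0.1, 0.9, -0.1]
finger_gap: 19.9
finger_force: 15.0
```

Emit:
move_arm([
  [-0.024, -0.451, 0, -1.114],
  [-0.024, -0.451, 0, -1.114],
  [-0.024, -0.451, 0, -1.114],
  [-0.024, -0.451, 0, -1.114],
  [-0.024, -0.451, 0, -1.114],
  [-0.024, -0.451, 0, -1.114],
  [-0.024, -0.451, 0, -1.114],
  [-0.024, -0.451, 0, -1.114],
  [-0.024, -0.451, 0, -1.114],
  [-0.024, -0.451, 0, -1.114],
  [-0.024, -0.451, 0, -1.114],
  [-0.024, -0.451, 0, -1.114],
])

```text
clock: 10.25
eef_pos: [546.2, 235.8, 300.2]
eef_rot: [-3.141, 0.0, 1.34]
wrist_force: [-1.2, -0.5, -0.1]
finger_gap: 19.7
finger_force: 15.0
```

Emit:
move_arm([
  [0, 0, 0.04, 0],
  [0, 0, 0.08, 0],
  [0, 0, 0.11, 0],
  [0, 0, 0.125, 0],
  [0, 0, 0.125, 0],
  [0, 0, 0.125, 0],
])

```text
clock: 10.85
eef_pos: [546.6, 235.9, 176.3]
eef_rot: [3.141, -0.0, 1.339]
wrist_force: [-0.0, 0.5, -0.7]
finger_gap: 20.2
finger_force: 15.0
```

Emit:
move_arm([
  [0, 0, 0, 0],
  [0, 0, 0, 0],
  [0, 0, 0, 0],
  [0, 0, -0.04, 0],
  [0, 0, -0.08, 0],
  [0, 0, -0.125, 0],
  [0, 0, -0.125, 0],
], jaw=0.034)

```text
clock: 11.55
eef_pos: [547.2, 237.3, 307.5]
eef_rot: [3.133, -0.006, 1.341]
wrist_force: [0.1, -0.0, -0.1]
finger_gap: 34.2
finger_force: 0.0
```

Run:
```python
from h import *
c=snap('top','top4'); s=snap('side','side4')
for b in biscuits(c)+[0]+biscuits(s): print(b)
chain([(477,-401.5,120,.12)])
```

```text
(array([787.2,  17.1]), array([ 977.6, 2140. ]), 1.359, (283, 70), 46372, -750.2)
(array([786.8, 196.2]), array([100.7, 142.9]), -1.521, (232, 141), 1097, 79.2)
(array([601.4, 229.7]), array([32.3, 49. ]), 1.154, (222, 194), 102, 168.4)
(array([549.5, 227.7]), array([26.1, 32.9]), 0.383, (222, 207), 60, 168.4)
(array([ 477.5, -399.4]), array([35.1, 79.9]), 0.102, (402, 228), 181, 22.5)
0
(array([789.3, 264.2]), array([106.3, 158.8]), -1.48, (353, 202), 790, 79.7)
(array([785.8, 131.2]), array([60.6, 65.8]), 0.076, (359, 226), 198, 30.0)
(array([ 475.2, -216.3]), array([ 9.1, 82. ]), -1.534, (259, 313), 82, 41.3)
(array([ 479. , -410.4]), array([49.1, 81.2]), 0.133, (260, 377), 472, 23.1)
[ 4.770e+02 -4.015e+02  1.200e+02  1.200e-01] -> [-0.6373  0.0781  0.1812  1.2211]
```

Emit:
move_arm([
  [-0.637, 0.078, 0.18, 1.22],
  [-0.637, 0.078, 0.18, 1.22],
  [-0.637, 0.078, 0.18, 1.22],
  [-0.637, 0.078, 0.18, 1.22],
  [-0.637, 0.078, 0.18, 1.22],
  [-0.637, 0.078, 0.18, 1.22],
  [-0.637, 0.078, 0.18, 1.22],
  [-0.637, 0.078, 0.18, 1.22],
  [-0.637, 0.078, 0.18, 1.22],
  [-0.637, 0.078, 0.18, 1.22],
  [-0.637, 0.078, 0.18, 1.22],
  [-0.637, 0.078, 0.18, 1.22],
], jaw=0.06)

```text
clock: 12.85
eef_pos: [482.4, -339.0, 136.4]
eef_rot: [-3.14, 0.002, 0.121]
wrist_force: [0.3, -0.4, -0.2]
finger_gap: 59.9
finger_force: 0.0
```

Run:
```python
from h import *
s=snap('side','side5')
for b in biscuits(s): print(b)
chain([(477,-401,60,.115),(477,-401,4,.115)])
```

```text
(array([790.2, 265.5]), array([104.6, 156.8]), -1.493, (354, 202), 773, 79.9)
(array([772.5, 131.4]), array([62.4, 85.8]), -0.059, (355, 226), 297, 28.9)
(array([ 479. , -410.4]), array([50.3, 80.6]), 0.113, (261, 377), 548, 22.6)
[ 4.77e+02 -4.01e+02  6.00e+01  1.15e-01] -> [-0.01    0.0559  0.0738  0.0023]
[ 4.77e+02 -4.01e+02  4.00e+00  1.15e-01] -> [ 0.     0.     0.056 -0.   ]
```

Emit:
move_arm([
  [-0.01, 0.055, 0.02, 0.002],
  [-0.01, 0.055, 0.06, 0.002],
  [-0.01, 0.055, 0.073, 0.002],
  [-0.01, 0.055, 0.073, 0.002],
  [-0.01, 0.055, 0.073, 0.002],
])

```text
clock: 13.4
eef_pos: [481.0, -392.6, 66.6]
eef_rot: [3.141, -0.0, 0.12]
wrist_force: [-0.3, 0.0, 0.3]
finger_gap: 60.2
finger_force: 0.0
```

Emit:
move_arm([
  [-0.005, 0.008, 0, 0],
  [-0.005, 0.008, 0.03, 0],
  [-0.005, 0.008, 0.055, 0],
  [-0.005, 0.008, 0.062, 0],
  [-0.005, 0.008, 0.062, 0],
])

```text
clock: 13.9
eef_pos: [476.5, -402.0, 4.0]
eef_rot: [-3.142, 0.0, 0.119]
wrist_force: [0.4, 0.7, 1.1]
finger_gap: 60.0
finger_force: 0.0
```

Emit:
move_arm([
  [0, 0, 0, 0],
  [0, 0, 0, 0],
  [0, 0, 0, 0],
  [0, 0, 0, 0],
  [0, 0, 0, 0],
  [0, 0, -0.04, 0],
  [0, 0, -0.09, 0],
  [0, 0, -0.14, 0],
  [0, 0, -0.19, 0],
  [0, 0, -0.24, 0],
  [0, 0, -0.296, 0],
  [0, 0, -0.296, 0],
], jaw=0, squeeze=15)

```text
clock: 15.1
eef_pos: [477.2, -402.6, 306.7]
eef_rot: [3.134, -0.006, 0.119]
wrist_force: [-0.3, -0.6, 0.4]
finger_gap: 19.7
finger_force: 15.0
```

Emit:
move_arm([
  [0.08, -0.31, 0, -0.61],
  [0.08, -0.31, 0, -0.61],
  [0.08, -0.31, 0, -0.61],
  [0.08, -0.31, 0, -0.61],
  [0.08, -0.31, 0, -0.61],
  [0.08, -0.31, 0, -0.61],
  [0.08, -0.31, 0, -0.61],
  [0.08, -0.31, 0, -0.61],
  [0.08, -0.31, 0, -0.61],
  [0.08, -0.31, 0, -0.61],
])

```text
clock: 16.1
eef_pos: [518.9, -85.6, 299.2]
eef_rot: [-3.141, 0.0, 0.728]
wrist_force: [0.4, 0.7, -0.9]
finger_gap: 19.9
finger_force: 15.0
```

Run:
```python
from h import *
h=DY+np.pi/2
s=snap('side','side6')
chain([(*disp(0,0),300,h),(*disp(0,0),195,h)])
```

```text
[567.6   232.5   300.      1.341] -> [ 0.248  -0.2052 -0.0007 -0.6132]
[567.6   232.5   195.      1.341] -> [ 0.     0.     0.105 -0.   ]
```

Emit:
move_arm([
  [0.248, -0.205, 0, -0.613],
  [0.248, -0.205, 0, -0.613],
  [0.248, -0.205, 0, -0.613],
  [0.248, -0.205, 0, -0.613],
  [0.248, -0.205, 0, -0.613],
  [0.248, -0.205, 0, -0.613],
  [0.248, -0.205, 0, -0.613],
  [0.248, -0.205, 0, -0.613],
  [0.248, -0.205, 0, -0.613],
  [0.248, -0.205, 0, -0.613],
])

```text
clock: 17.15
eef_pos: [567.8, 231.9, 299.7]
eef_rot: [3.141, 0.0, 1.34]
wrist_force: [-0.4, -0.1, 0.2]
finger_gap: 19.9
finger_force: 15.0
```

Emit:
move_arm([
  [0, 0, 0.04, 0],
  [0, 0, 0.08, 0],
  [0, 0, 0.1, 0],
  [0, 0, 0.105, 0],
  [0, 0, 0.105, 0],
])

```text
clock: 17.65
eef_pos: [567.7, 232.6, 195.0]
eef_rot: [3.141, -0.0, 1.341]
wrist_force: [-0.2, -0.2, -0.4]
finger_gap: 19.7
finger_force: 15.0
```

Emit:
move_arm([
  [0, 0, 0, 0],
  [0, 0, 0, 0],
  [0, 0, 0, 0],
  [0, 0, -0.04, 0],
  [0, 0, -0.08, 0],
  [0, 0, -0.105, 0],
  [0, 0, -0.105, 0],
], jaw=0.04)

```text
clock: 18.35
eef_pos: [568.2, 233.8, 304.2]
eef_rot: [3.136, -0.004, 1.342]
wrist_force: [0.6, -0.2, 0.1]
finger_gap: 39.8
finger_force: 0.0
```

Run:
```python
from h import *
w=snap('wrist','w7'); s=snap('side','side7')
cv2.imwrite('pics/j7.png',np.hstack([cv2.resize(w['frame'],(400,300)),cv2.resize(s['frame'],(400,300))]))
for b in biscuits(s): print(b)
P=pts(s);hsv=cv2.cvtColor(s['frame'],cv2.COLOR_BGR2HSV)
q=(P[...,2]>25)&(P[...,2]<60)&(P[...,0]>330)&(P[...,0]<580)&(P[...,1]>-185)&(P[...,1]<20)&(hsv[...,1]<110)
print(cv2.minAreaRect(P[q][:,:2].astype(np.float32)))
chain([(475.3,-246,120,0.04+np.pi/2),(475.3,-246,15,0.04+np.pi/2)])
```

```text
(array([789.9, 264.2]), array([106. , 159.7]), -1.516, (353, 202), 792, 79.6)
(array([785. , 130.9]), array([60.9, 67.7]), 0.08, (359, 225), 215, 30.0)
(array([ 475.7, -216.5]), array([ 7.5, 81.7]), -1.567, (259, 313), 80, 41.1)
((469.9774169921875, -109.89263153076172), (149.94400024414062, 155.26251220703125), 2.106130361557007)
[ 475.3   -246.     120.       1.611] -> [-0.4879  0.019   0.1796 -0.2687]
[ 475.3   -246.      15.       1.611] -> [ 0.     0.     0.105 -0.   ]
```

View pics/j7.png

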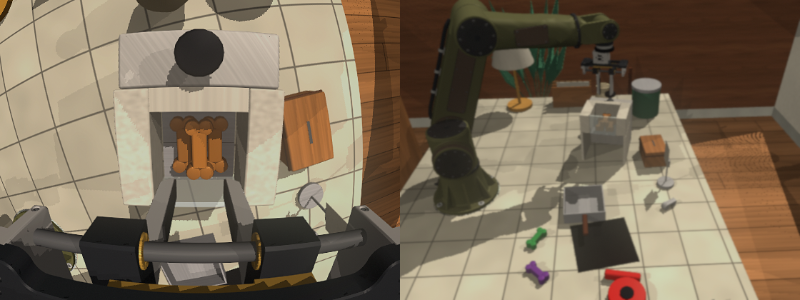

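All three biscuits are in the hopper (wrist view, around (200,145)), with none left on the tiles. Now the pan handle.

Emit:
move_arm([
  [-0.488, 0.019, 0.18, -0.269],
  [-0.488, 0.019, 0.18, -0.269],
  [-0.488, 0.019, 0.18, -0.269],
  [-0.488, 0.019, 0.18, -0.269],
  [-0.488, 0.019, 0.18, -0.269],
  [-0.488, 0.019, 0.18, -0.269],
  [-0.488, 0.019, 0.18, -0.269],
  [-0.488, 0.019, 0.18, -0.269],
  [-0.488, 0.019, 0.18, -0.269],
  [-0.488, 0.019, 0.18, -0.269],
  [-0.488, 0.019, 0.18, -0.269],
  [-0.488, 0.019, 0.18, -0.269],
], jaw=0.05)

```text
clock: 19.65
eef_pos: [473.4, -247.6, 117.1]
eef_rot: [-3.138, -0.002, 1.608]
wrist_force: [-0.1, 0.5, 0.2]
finger_gap: 49.9
finger_force: 0.0
```

Run:
```python
from h import *
chain([(475.3,-246,15,0.04+np.pi/2)])
```

```text
[ 475.3   -246.      15.       1.611] -> [ 0.0015  0.0019  0.1021 -0.003 ]
```

Emit:
move_arm([
  [0.001, 0.002, 0.04, -0.003],
  [0.001, 0.002, 0.08, -0.003],
  [0.001, 0.002, 0.1, -0.003],
  [0.001, 0.002, 0.103, -0.003],
  [0.001, 0.002, 0.103, -0.003],
])

```text
clock: 20.15
eef_pos: [477.4, -244.2, 16.7]
eef_rot: [-3.141, -0.0, 1.615]
wrist_force: [-0.7, 0.5, 1.3]
finger_gap: 49.9
finger_force: 0.0
```

Emit:
move_arm([
  [0, 0, 0, 0],
  [0, 0, 0, 0],
  [0, 0, 0, 0],
  [0, 0, 0, 0],
  [0, 0, 0, 0],
  [0, 0, 0, 0],
], jaw=0, squeeze=40)

```text
clock: 20.75
eef_pos: [477.3, -245.1, 16.9]
eef_rot: [3.141, 0.0, 1.614]
wrist_force: [-2.3, 1.0, 5.3]
finger_gap: 17.9
finger_force: 40.0
```

Run:
```python
from h import *
s=snap('side','side8'); P=pts(s);hsv=cv2.cvtColor(s['frame'],cv2.COLOR_BGR2HSV)
q=(P[...,2]>25)&(P[...,2]<60)&(P[...,0]>330)&(P[...,0]<580)&(P[...,1]>-185)&(P[...,1]<20)&(hsv[...,1]<110)
print(cv2.minAreaRect(P[q][:,:2].astype(np.float32)))
st=manip.read_state(); e=st['eef_pos']; z=e[2]; print(e,st['eef_rot'])
ws=[(*disp(0,y-135),z,DY+np.pi/2) for y in(-180,-80,-2)]
chain(ws)
```

```text
((470.3294982910156, -111.17218780517578), (149.69529724121094, 154.84547424316406), 2.8908753395080566)
[ 477.2833937  -245.15368004   16.87211053] [3.14137770e+00 2.82448322e-04 1.61403863e+00]
[495.787 -74.205  16.872   1.341] -> [ 0.17    0.0259 -0.      0.2732]
[518.585  23.162  16.872   1.341] -> [ 0.1 -0.  -0.  -0. ]
[536.367  99.108  16.872   1.341] -> [ 0.078 -0.    -0.    -0.   ]
```

Emit:
move_arm([
  [0.015, 0.002, 0, 0.03],
  [0.03, 0.004, 0, 0.06],
  [0.05, 0.007, 0, 0.09],
  [0.07, 0.01, 0, 0.12],
  [0.09, 0.014, 0, 0.15],
  [0.11, 0.017, 0, 0.18],
  [0.13, 0.02, 0, 0.21],
  [0.15, 0.023, 0, 0.24],
  [0.17, 0.026, 0, 0.273],
  [0.17, 0.026, 0, 0.273],
  [0.17, 0.026, 0, 0.273],
])

```text
clock: 21.9
eef_pos: [496.1, -73.7, 16.7]
eef_rot: [3.141, -0.001, 1.342]
wrist_force: [0.9, 5.0, 3.2]
finger_gap: 17.6
finger_force: 40.0
```

```bash
cat >> h.py <<'E'
def pan(c,x0,x1,y0,y1,smax=110):
    P=pts(c);hsv=cv2.cvtColor(c['frame'],cv2.COLOR_BGR2HSV)
    q=(P[...,2]>25)&(P[...,2]<56)&(P[...,0]>x0)&(P[...,0]<x1)&(P[...,1]>y0)&(P[...,1]<y1)&(hsv[...,1]<smax)
    n,l,st,_=cv2.connectedComponentsWithStats(cv2.dilate(q.astype(np.uint8),np.ones((3,3))))
    i=1+st[1:,4].argmax(); r=cv2.minAreaRect(P[(l==i)&q][:,:2].astype(np.float32)); return r
E
python3 - <<'E'
from h import *
s=snap('side','side9'); t=snap('top','top9')
for c in(s,t): print(pan(c,380,650,-35,170))
print('target',disp(0,-180))
ws=[(*disp(0,y-135),16.8,DY+np.pi/2) for y in(-80,-2)]
chain(ws)
E
python3 -c "
import cv2,numpy as np
a=cv2.imread('pics/side9.png')[120:330,180:460];cv2.imwrite('pics/j9.png',cv2.resize(a,(800,600)))"
```

```text
((562.5606689453125, 48.33133316040039), (163.23802185058594, 95.16447448730469), 86.5276870727539)
((526.70361328125, 54.9513053894043), (153.35006713867188, 150.00796508789062), 76.92523193359375)
target [526.56404576  57.2400489 ]
[518.585  23.162  16.8     1.341] -> [ 0.0999 -0.0002 -0.0002  0.0005]
[536.367  99.108  16.8     1.341] -> [ 0.078 -0.    -0.    -0.   ]
```

View pics/j9.png

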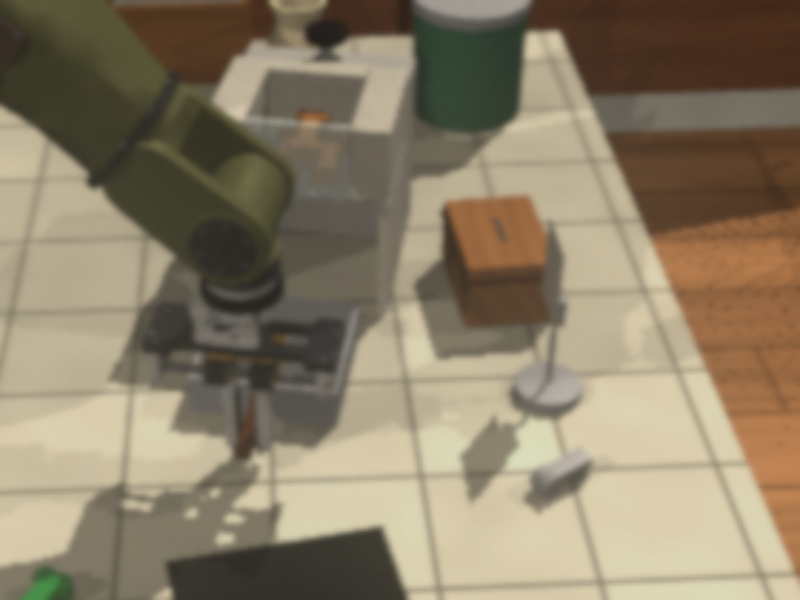

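The pan is gripped, aligned with the dispenser and on its axis. Sliding it in.

Emit:
move_arm([
  [0.02, 0, 0, 0],
  [0.04, 0, 0, 0],
  [0.06, 0, 0, 0],
  [0.08, 0, 0, 0],
  [0.1, 0, 0, 0],
  [0.12, 0, 0, 0],
  [0.14, 0, 0, 0],
  [0.155, 0, 0, 0],
  [0.17, 0, 0, 0],
  [0.18, 0, 0, 0],
  [0.183, 0, 0, 0],
  [0.183, 0, 0, 0],
])

```text
clock: 23.2
eef_pos: [538.2, 103.3, 16.9]
eef_rot: [3.141, 0.0, 1.341]
wrist_force: [0.8, -0.9, 5.0]
finger_gap: 18.0
finger_force: 40.0
```

Emit:
move_arm([
  [0, 0, 0, 0],
  [0, 0, 0, 0],
  [0, 0, 0, 0],
], jaw=0.05)

```text
clock: 23.5
eef_pos: [537.4, 103.7, 16.3]
eef_rot: [-3.141, 0.0, 1.341]
wrist_force: [0.8, -1.4, 0.3]
finger_gap: 38.6
finger_force: 0.0
```

Emit:
move_arm([
  [0, 0, -0.03, 0],
  [0, 0, -0.07, 0],
  [-0.02, 0, -0.12, 0],
  [-0.04, 0, -0.17, 0],
  [-0.06, 0, -0.22, 0],
  [-0.08, 0, -0.27, 0],
  [-0.08, 0, -0.3, 0],
  [-0.08, 0, -0.3, 0],
], jaw=0.05)

```text
clock: 24.3
eef_pos: [520.4, 25.3, 322.5]
eef_rot: [3.133, -0.002, 1.34]
wrist_force: [-0.7, 1.1, -0.4]
finger_gap: 50.3
finger_force: 0.0
```

Run:
```python
from h import *
s=snap('side','side10'); t=snap('top','top10')
st=manip.read_state();print(st['eef_pos'],st['eef_rot'])
hsv=cv2.cvtColor(s['frame'],cv2.COLOR_BGR2HSV);P=pts(s)
m=(cv2.inRange(hsv,(0,100,30),(14,255,200))>0)&(P[...,2]>15)&(P[...,2]<60)&(P[...,0]>480)&(P[...,0]<600)&(P[...,1]<180)&(P[...,1]>0)
v,u=np.nonzero(m);h=np.array([plane(s,a,b,41)[:2] for a,b in zip(u,v)])-D
c,sn=np.cos(DY),np.sin(DY); h=h@np.array([[c,-sn],[sn,c]]); print('handle in disp frame',h.min(0),h.max(0),h.mean(0),len(h))
print(biscuits(s,150))
P=pts(t);hsv=cv2.cvtColor(t['frame'],cv2.COLOR_BGR2HSV);m=(hsv[...,2]<60)&(P[...,2]>242)&(P[...,2]<265)&(np.hypot(P[...,0]-594,P[...,1]-346)<50)
print('plunger',P[m].mean(0),m.sum(),disp(0,117))
cv2.imwrite('pics/j10.png',cv2.resize(s['frame'][100:310,180:460],(800,600)))
p=disp(0,117); chain([(*p,300,DY+np.pi/2)])
```

```text
[519.35946651  26.00632759 316.64406912] [ 3.14074991e+00 -1.96072753e-04  1.34061784e+00]
handle in disp frame [  -1.18500006 -168.94497236] [  5.70299883 -87.29646703] [   1.85922247 -131.61586573] 26
[(array([159. , 467.8]), array([116.2, 153.1]), -1.446, (167, 145), 540, 18.9), (array([752.8,  79. ]), array([ 90.5, 135.3]), -1.516, (354, 202), 778, 79.8)]
plunger [593.12515908 345.52050809 252.85103993] 166 [594.27337025 346.41896822]
[594.273 346.419 300.      1.341] -> [ 3.291e-01 -2.000e-04  1.660e-02 -2.000e-04]
```

View pics/j10.png

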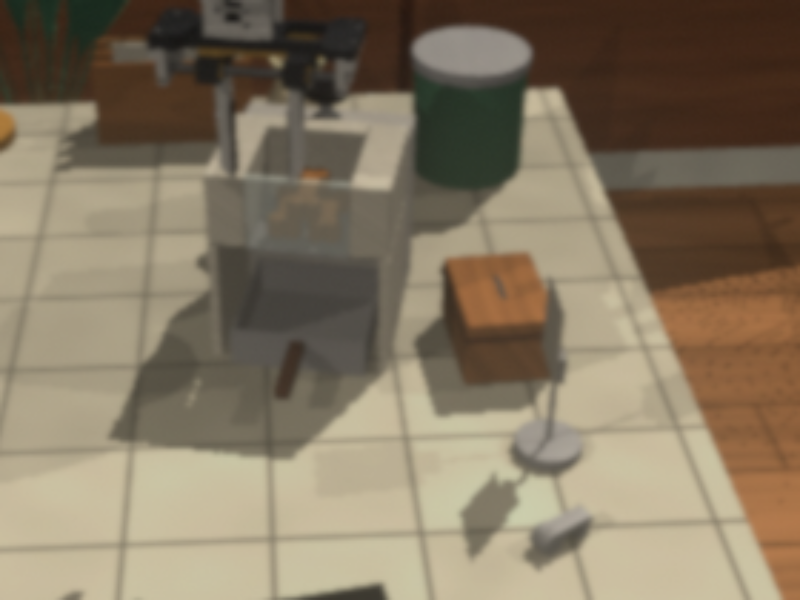

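The pan is in the bay, with its handle out the front at (288,370) and within a few mm of the hopper axis. Next, over the plunger with closed fingers.

Emit:
move_arm([
  [0.329, 0, 0.016, 0],
  [0.329, 0, 0.016, 0],
  [0.329, 0, 0.016, 0],
  [0.329, 0, 0.016, 0],
  [0.329, 0, 0.016, 0],
  [0.329, 0, 0.016, 0],
  [0.329, 0, 0.016, 0],
  [0.329, 0, 0.016, 0],
  [0.329, 0, 0.016, 0],
], jaw=0, squeeze=20)

```text
clock: 25.3
eef_pos: [593.9, 346.9, 298.1]
eef_rot: [-3.139, 0.002, 1.342]
wrist_force: [-0.2, -1.1, 1.1]
finger_gap: 0.2
finger_force: 0.0
```

Emit:
move_arm([
  [0, 0, 0.02, 0],
  [0, 0, 0.035, 0],
  [0, 0, 0.045, 0],
  [0, 0, 0.05, 0],
  [0, 0, 0.055, 0],
  [0, 0, 0.055, 0],
])

```text
clock: 25.9
eef_pos: [594.3, 345.5, 246.3]
eef_rot: [3.141, 0.0, 1.34]
wrist_force: [-3.2, -3.5, 6.0]
finger_gap: 0.4
finger_force: 3.0
```

Contact with the plunger: 6 N at 246 mm. Pressing on to the stop.

Emit:
move_arm([
  [0, 0, 0.006, 0],
  [0, 0, 0.012, 0],
  [0, 0, 0.016, 0],
  [0, 0, 0.018, 0],
  [0, 0, 0.019, 0],
  [0, 0, 0.02, 0],
  [0, 0, 0.02, 0],
])

```text
clock: 26.6
eef_pos: [594.6, 345.8, 229.2]
eef_rot: [3.138, -0.002, 1.34]
wrist_force: [-5.5, -5.5, 18.1]
finger_gap: 0.9
finger_force: 9.1
```

Emit:
move_arm([
  [0, 0, 0.001, 0],
  [0, 0, 0.002, 0],
  [0, 0, 0.002, 0],
  [0, 0, 0.002, 0],
  [0, 0, 0.002, 0],
  [0, 0, 0.002, 0],
  [0, 0, 0.002, 0],
  [0, 0, 0.002, 0],
])

```text
clock: 27.4
eef_pos: [594.7, 345.8, 229.1]
eef_rot: [3.137, -0.003, 1.34]
wrist_force: [-10.7, -7.4, 29.7]
finger_gap: 0.5
finger_force: 14.4
```

Run:
```python
from h import *
s=snap('side','side11'); t=snap('top','top11')
a=cv2.resize(s['frame'][130:280,200:350],(400,400)); b=cv2.resize(t['frame'][150:250,150:250],(400,400))
cv2.imwrite('pics/j11.png',np.hstack([a,b]))
for b in biscuits(s): print(b)
```

```text
(array([790.4, 265.5]), array([104.9, 157.2]), -1.516, (354, 202), 784, 79.5)
(array([784.6, 131. ]), array([60. , 67.7]), 0.066, (359, 226), 176, 29.9)
```

View pics/j11.png

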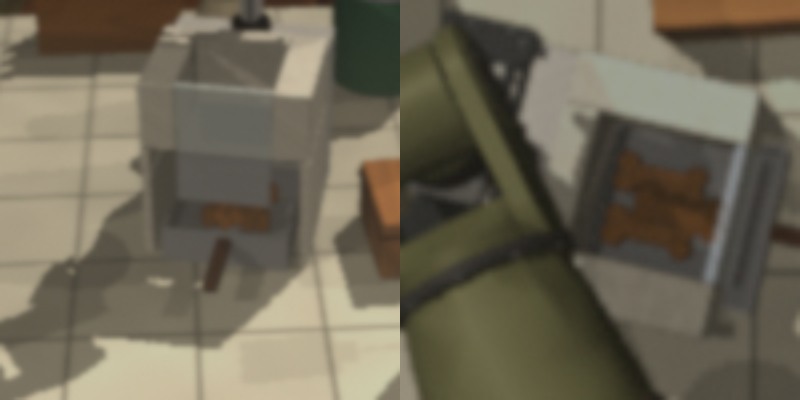

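Plunger at the stop (229 mm, 30 N): the leaves hang, the hopper is empty, and the biscuits are in the pan. Letting the plunger rise and returning to the handle.

Emit:
move_arm([
  [0, 0, -0.01, 0],
  [0, 0, -0.02, 0],
  [0, 0, -0.03, 0],
  [0, 0, -0.05, 0],
  [0, 0, -0.08, 0],
  [0, 0, -0.1, 0],
  [0, 0, -0.1, 0],
])

```text
clock: 28.2
eef_pos: [594.8, 346.4, 327.1]
eef_rot: [3.137, -0.004, 1.341]
wrist_force: [-0.7, 0.3, -0.3]
finger_gap: 0.6
finger_force: 0.0
```

Run:
```python
from h import *
y=DY+np.pi/2
chain([(*disp(0,-170),322,y),(537.8,103.3,150,y),(537.8,103.3,15.5,y)])
t=snap('top','top12');P=pts(t);hsv=cv2.cvtColor(t['frame'],cv2.COLOR_BGR2HSV);m=(hsv[...,2]<60)&(P[...,2]>220)&(P[...,2]<265)&(np.hypot(P[...,0]-594,P[...,1]-346)<30)
print('plunger',P[m].mean(0) if m.any() else None,m.sum())
```

```text
[528.844  66.977 322.      1.341] -> [-0.2871 -0.0004  0.0051 -0.0003]
[537.8   103.3   150.      1.341] -> [ 0.0374  0.0004  0.172  -0.    ]
[537.8   103.3    15.5     1.341] -> [ 0.      0.      0.1345 -0.    ]
plunger [598.98833134 333.85232103 251.71242426] 56
```

Emit:
move_arm([
  [-0.287, 0, 0, 0],
  [-0.287, 0, 0, 0],
  [-0.287, 0, 0, 0],
  [-0.287, 0, 0, 0],
  [-0.287, 0, 0, 0],
  [-0.287, 0, 0, 0],
  [-0.287, 0, 0.03, 0],
  [-0.28, 0, 0.08, 0],
  [-0.27, 0, 0.12, 0],
  [-0.25, 0, 0.16, 0],
  [-0.25, 0, 0.175, 0],
  [-0.25, 0, 0.175, 0],
], jaw=0.05)

```text
clock: 29.45
eef_pos: [535.3, 103.1, 144.9]
eef_rot: [-3.136, 0.002, 1.341]
wrist_force: [0.6, -0.2, 0.0]
finger_gap: 50.2
finger_force: 0.0
```

Run:
```python
from h import *
chain([(537.8,103.3,15.5,DY+np.pi/2)])
s=snap('side','side12'); w=snap('wrist','w12')
hsv=cv2.cvtColor(s['frame'],cv2.COLOR_BGR2HSV);P=pts(s)
m=(cv2.inRange(hsv,(0,100,30),(14,255,200))>0)&(P[...,2]>15)&(P[...,2]<60)&(P[...,0]>480)&(P[...,0]<600)&(P[...,1]<110)&(P[...,1]>0)
v,u=np.nonzero(m);h=np.array([plane(s,a,b,41)[:2] for a,b in zip(u,v)]);print(h.mean(0),len(h))
```

```text
[537.8   103.3    15.5     1.341] -> [0.0008 0.0024 0.1294 0.0006]
[536.39079667  89.19475879] 15
```

View pics/w12.png

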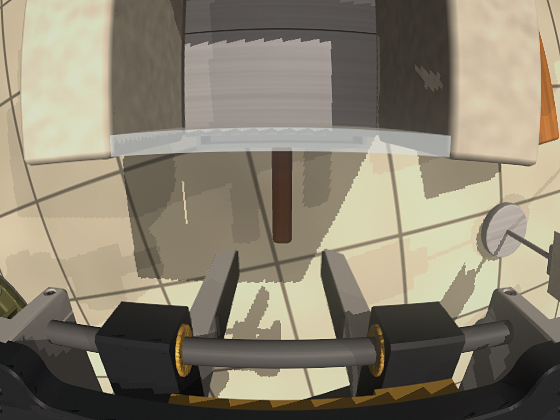

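Wrist view: the hopper floor is shut and empty, and the handle at (282,195) lies midway between the fingers. Gripping it and re-measuring the mat and reel.

Emit:
move_arm([
  [0.001, 0.002, 0.04, 0],
  [0.001, 0.002, 0.08, 0],
  [0.001, 0.002, 0.115, 0],
  [0.001, 0.002, 0.128, 0],
  [0.001, 0.002, 0.128, 0],
])

```text
clock: 30.05
eef_pos: [539.3, 103.4, 20.3]
eef_rot: [-3.14, 0.0, 1.341]
wrist_force: [0.5, 0.6, 0.9]
finger_gap: 50.0
finger_force: 0.0
```

Emit:
move_arm([
  [0, 0, 0, 0],
  [0, 0, 0, 0],
  [0, 0, 0, 0],
  [0, 0, 0, 0],
  [0, 0, 0, 0],
  [0, 0, 0, 0],
], jaw=0, squeeze=40)

```text
clock: 30.65
eef_pos: [539.7, 103.8, 21.2]
eef_rot: [3.141, -0.0, 1.341]
wrist_force: [-2.0, -0.4, 5.8]
finger_gap: 17.8
finger_force: 40.0
```

Run:
```python
from h import *
for k in('top12','side12'):
    c=load(k);P=pts(c);hsv=cv2.cvtColor(c['frame'],cv2.COLOR_BGR2HSV)
    m=(hsv[...,2]<60)&(abs(P[...,2])<12)&(P[...,1]<-120)&(P[...,1]>-420)&(P[...,0]>380)&(P[...,0]<680)
    n,l,st,ce=cv2.connectedComponentsWithStats(m.astype(np.uint8)); i=1+st[1:,4].argmax()
    print('mat',cv2.minAreaRect(P[l==i][:,:2].astype(np.float32)))
    m=(cv2.inRange(hsv,(0,150,80),(4,255,255))|cv2.inRange(hsv,(172,150,80),(180,255,255)))>0
    m&=(P[...,2]>5)&(P[...,2]<60)&(P[...,1]<-330)&(P[...,1]>-600)
    q=P[m]; print('reel',q.min(0),q.max(0)); b=q[q[:,1]>-435]; print(' bar',b.min(0),b.max(0))
y=DY
st=manip.read_state(); print(st['eef_pos'],st['eef_rot'])
for yaw in(-.23,-.35):
    g=np.array([535,-284.6])+135*np.array([np.sin(yaw),-np.cos(yaw)])
    print(yaw,g); chain([(*disp(0,-200-135),st['eef_pos'][2],DY+np.pi/2),(*g,st['eef_pos'][2],yaw+np.pi/2)])
```

```text
mat ((534.3236083984375, -285.691162109375), (191.9571075439453, 193.24114990234375), 9.75041675567627)
reel [ 536.54495722 -551.49455258    5.66305698] [ 645.80067841 -409.13588798   46.93859002]
 bar [ 536.54495722 -434.86445362   16.9276716 ] [ 638.55743751 -409.13588798   37.95223468]
mat ((534.6837158203125, -288.0325927734375), (191.01600646972656, 193.93661499023438), 8.821520805358887)
reel [ 535.00745367 -524.61463436    6.48215462] [ 646.44646169 -413.07705242   40.63487454]
 bar [ 535.00745367 -434.98359066    6.48215462] [ 634.11056344 -413.07705242   34.40258247]
[539.68783046 103.75069495  21.21948437] [ 3.14103195e+00 -1.48333216e-04  1.34133702e+00]
-0.23 [ 504.22303432 -416.04496333]
[491.228 -93.678  21.219   1.341] -> [-0.2033 -0.0023 -0.      0.0005]
[ 504.223 -416.045   21.219    1.341] -> [-0.3109  0.0861 -0.     -0.    ]
-0.35 [ 488.70879599 -411.41531623]
[491.228 -93.678  21.219   1.341] -> [-0.2033 -0.0023 -0.      0.0005]
[ 488.709 -411.415   21.219    1.221] -> [-0.3099  0.07   -0.      0.12  ]
```

Emit:
move_arm([
  [-0.01, 0, 0, 0],
  [-0.025, 0, 0, 0],
  [-0.045, 0, 0, 0],
  [-0.065, 0, 0, 0],
  [-0.085, 0, 0, 0],
  [-0.105, 0, 0, 0],
  [-0.125, 0, 0, 0],
  [-0.145, 0, 0, 0],
  [-0.165, -0.001, 0, 0],
  [-0.185, -0.002, 0, 0],
  [-0.2, -0.002, 0, 0],
  [-0.2, -0.002, 0, 0],
])

```text
clock: 31.85
eef_pos: [492.1, -92.2, 21.2]
eef_rot: [3.14, 0.001, 1.34]
wrist_force: [-1.5, -6.6, 4.4]
finger_gap: 17.9
finger_force: 40.0
```

Run:
```python
from h import *
s=snap('side','side13'); t=snap('top','top13')
print(pan(t,380,650,-60,170),'expect',disp(0,-200))
st=manip.read_state(); z=st['eef_pos'][2]; print(z,st['finger_gap'],st['finger_force'])
print(biscuits(t,28,(400,650),(-60,170)))
a=cv2.resize(s['frame'][130:330,200:400],(400,400)); b=cv2.resize(t['frame'][150:250,220:320],(400,400))
cv2.imwrite('pics/j13.png',np.hstack([a,b]))
chain([(488.2,-413,z,-.35+np.pi/2)])
```

```text
((522.459228515625, 35.48890686035156), (155.59230041503906, 150.17601013183594), 77.1418685913086) expect [522.00449529  37.766721  ]
21.217973680683258 18.06269825413335 39.97418761253357
[(array([517.9,  30.9]), array([36.3, 51.9]), 1.406, (280, 217), 117, 46.9), (array([504. ,  70.5]), array([28.9, 72.3]), 1.327, (265, 221), 80, 26.8)]
[ 488.2   -413.      21.218    1.221] -> [-0.3138  0.0694 -0.      0.1195]
```

View pics/j13.png

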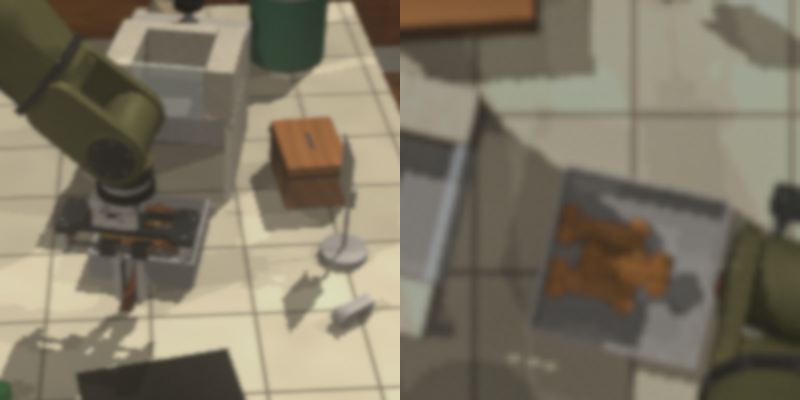

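All three biscuits are in the pan (right crop, around (610,260)). Sliding it on to the mat.

Emit:
move_arm([
  [-0.01, 0.002, 0, 0.005],
  [-0.025, 0.005, 0, 0.012],
  [-0.045, 0.01, 0, 0.02],
  [-0.065, 0.014, 0, 0.03],
  [-0.085, 0.019, 0, 0.04],
  [-0.105, 0.023, 0, 0.05],
  [-0.125, 0.028, 0, 0.06],
  [-0.145, 0.032, 0, 0.07],
  [-0.165, 0.036, 0, 0.08],
  [-0.185, 0.041, 0, 0.09],
  [-0.2, 0.044, 0, 0.12],
  [-0.2, 0.044, 0, 0.12],
])

```text
clock: 33.15
eef_pos: [489.4, -297.4, 21.2]
eef_rot: [3.14, 0.001, 1.219]
wrist_force: [-4.2, -7.5, 4.7]
finger_gap: 17.6
finger_force: 40.0
```

Run:
```python
from h import *
t=snap('top','top14'); r=pan(t,380,680,-300,-20); print(r)
st=manip.read_state(); print(st['eef_pos'],st['eef_rot'][2],st['finger_gap'])
chain([(488.2,-413,st['eef_pos'][2],-.35+np.pi/2)])
```

```text
((534.5243530273438, -173.96144104003906), (154.94671630859375, 150.76321411132812), 70.04105377197266)
[ 489.44296765 -297.09247898   21.24199436] 1.2198717168070972 17.368783793456917
[ 488.2   -413.      21.242    1.221] -> [-0.1093  0.0387 -0.     -0.0009]
```

Emit:
move_arm([
  [-0.01, 0.004, 0, 0],
  [-0.025, 0.009, 0, 0],
  [-0.042, 0.015, 0, 0],
  [-0.06, 0.022, 0, 0],
  [-0.077, 0.028, 0, 0],
  [-0.092, 0.034, 0, 0],
  [-0.102, 0.037, 0, 0],
  [-0.106, 0.039, 0, 0],
  [-0.106, 0.039, 0, 0],
  [-0.106, 0.039, 0, 0],
])

```text
clock: 34.2
eef_pos: [489.8, -408.6, 21.1]
eef_rot: [3.141, 0.0, 1.221]
wrist_force: [-1.9, 1.6, 7.2]
finger_gap: 17.3
finger_force: 40.0
```

Run:
```python
from h import *
t=snap('top','top15'); s=snap('side','side15'); print(pan(t,380,680,-410,-120),pan(s,380,680,-410,-120))
```

```text
((533.8683471679688, -284.691650390625), (156.414794921875, 150.7884521484375), 70.89268493652344) ((592.177001953125, -280.740966796875), (91.14698791503906, 185.0619354248047), 13.934346199035645)
```

Pan at (534,-285), and the mat's centre at about (534.5,-286). Releasing and retreating straight up.

Emit:
move_arm([
  [0, 0, 0, 0],
  [0, 0, 0, 0],
  [0, 0, 0, 0],
  [0, 0, 0, 0],
], jaw=0.036)

```text
clock: 34.7
eef_pos: [489.5, -408.3, 20.4]
eef_rot: [-3.141, -0.0, 1.221]
wrist_force: [0.4, -0.2, -0.3]
finger_gap: 36.0
finger_force: 0.0
```

Emit:
move_arm([
  [0, 0, -0.02, 0],
  [0, 0, -0.05, 0],
  [0, 0, -0.09, 0],
  [0, 0, -0.14, 0],
  [0, 0, -0.19, 0],
  [-0.05, 0, -0.24, 0],
  [-0.1, 0, -0.29, 0],
  [-0.14, 0.04, -0.3, 0],
  [-0.18, 0.08, -0.3, 0],
  [-0.18, 0.12, -0.3, 0],
  [-0.18, 0.12, -0.3, 0],
])

```text
clock: 35.8
eef_pos: [514.6, -587.3, 312.6]
eef_rot: [3.132, 0.005, 1.22]
wrist_force: [-0.2, 0.3, 1.5]
finger_gap: 36.0
finger_force: 0.0
```

Run:
```python
from h import *
t=snap('top','top16'); s=snap('side','side16'); 
for c in(t,s): print(pan(c,380,680,-410,-120))
print(manip.read_state()['wrist_force'])
a=cv2.resize(s['frame'][180:420,180:460],(400,400)); b=cv2.resize(t['frame'][100:300,260:460],(400,400))
cv2.imwrite('pics/j16.png',np.hstack([a,b]))
```

```text
((533.8534545898438, -284.74517822265625), (156.76124572753906, 150.6077117919922), 70.7981185913086)
((502.1960144042969, -372.4610595703125), (62.2132453918457, 42.21733474731445), 51.20872116088867)
[-0.55469762  0.12841411 -1.41834973]
```

View pics/j16.png

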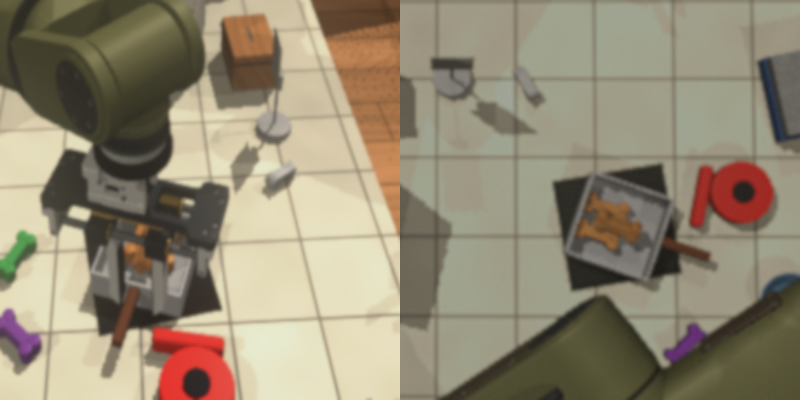

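The pan is centred on the mat with three biscuits in it. The reel, whistle and memo holder haven't moved, and the arm is clear. Handing in.

```bash
python3 -c "
from cell import manip
print(manip.sign_off())"
```

```text
the job is handed in; nothing more can be done
None
```

The job is handed in: all three biscuits went through the hopper into the pan, and the pan now sits within about 2 mm of the mat's centre with the robot clear; the sign-off returned no verdict.

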